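# Fold the organiser lids shut in one stroke

## Task

Shut the five open lids of the small-parts organiser by running closed fingertips lightly along the row just above the box, in one unbroken low stroke that starts at the hinge side of the first lid, so that the lids fold down one after the other. Do not press hard, do not tip, lift or shove the organiser, leave the other things on the bench alone, and take the hand clear at the end.

Things in the scene. Friction and masses are not known exactly. Their poses are not given: they have to be found in the camera images.
- organiser: low white plastic parts organiser, loose on the bench (about 0.7 kg): 62 mm wide (its x), 194 mm long (its y), box 36 mm high, with a row of five bays along its y, 38 mm apart, each with its own open grey lid. Origin at the centre of its underside, z up. A stroke of the fingertips along the row towards its +y folds the lids down one after the other.
- row_start (a point): middle of the -y end of the row (where the stroke starts), 95 mm from the organiser's centre, at the level of the top of shut lids, 39 mm above its underside. The lids, 58 x 33 x 3 mm, are hinged along x at their bay's -y edge, 37.5 mm above the underside; shut, they lie flat on the box
- row_end (a point): middle of the +y end of the row, 95 mm from the organiser's centre, same level. All hinges are slightly stiff (about 0.002 N m): a lid stays where it is put, but one pushed to within some 20 degrees of flat drops shut by itself
- lid0 (a joint): hinge of lid 1 of 5 counted from row_start, its hinge line -94 mm along the organiser's y; 0 = shut flat, about 1.57 = upright, 2.0 = leaning back as far as it goes
- lid1 (a joint): hinge of lid 2 of 5 counted from row_start, its hinge line -56 mm along the organiser's y; 0 = shut flat, about 1.57 = upright, 2.0 = leaning back as far as it goes
- lid2 (a joint): hinge of lid 3 of 5 counted from row_start, its hinge line -18 mm along the organiser's y; 0 = shut flat, about 1.57 = upright, 2.0 = leaning back as far as it goes
- lid3 (a joint): hinge of lid 4 of 5 counted from row_start, its hinge line 20 mm along the organiser's y; 0 = shut flat, about 1.57 = upright, 2.0 = leaning back as far as it goes
- lid4 (a joint): hinge of lid 5 of 5 counted from row_start, its hinge line 58 mm along the organiser's y; 0 = shut flat, about 1.57 = upright, 2.0 = leaning back as far as it goes
- tape: roll of tape: ring 92 mm across, 24 mm high; loose, a bystander to leave alone; origin at the centre of its underside
- sanding_block: cork sanding block 45 x 70 x 28 mm; loose, a bystander to leave alone; origin at the centre of its underside
- tumbler: glass tumbler, 72 mm across, 85 mm high; loose, a bystander to leave alone; origin at the centre of its underside
- jar: squat closed glass jar, 60 mm across, 70 mm high; loose, a bystander to leave alone; origin at the centre of its underside
- glue: white bottle, 48 mm across, 95 mm high; loose, a bystander to leave alone; origin at the centre of its underside
- brush: flat brush 180 mm long, lying, loose, a bystander to leave alone
There are look-alikes about, which are no part of the job. Leave any green or orange look-alike of the organiser alone.

How it is judged:
By the outcome, as a careful person would: the job done as asked, in the order asked, and still so for the second after the job is handed in, with the robot touching nothing.
It also fails if it takes over 34 s, if anything falls off the work surface, if the arm or the gripper's body presses on something with over 40 N, if the wrist force passes 120 N, or if a joint passes its speed limit or range.

## Robot

A 6-joint arm with a two-finger parallel gripper is mounted at the origin on the work surface. World frame = base frame: x ahead of the robot, y to its left, z up, the work surface at z = 0. Lengths are in m, angles in rad, forces in N, time in s.
With the tool pointing down it reaches from about 0.15 to 0.775 m from the base axis. Payload 6.1 kg.
Tool frame: the origin (TCP) lies midway between the tips of the shut fingers; the grasp point (between the pads) lies 19 mm behind it; z points along the fingers, y is the line along which they close (so a half turn about z gives the same grasp; the last joint's range is limited). The gripper opens to 85 mm and grips with 20 to 120 N. Pads are 22 mm wide; open, the fingers measure 114 mm over their backs; the gripper's body (76 mm by 85 mm) begins 54 mm behind the grasp point. The pads swing forward as they close: fully open they stand 13 mm farther back than shut.
Start: joints at [1.327, 0.126, -0.04, 1.405, 0, 1.571], TCP at [0.127, 0.509, 0.231] pointing down, gripper open.
Joint ranges: [-2.72, 2.72], [-0.95, 1.95], [-1.27, 1.35], [-1.78, 2.02], [-1.46, 1.47], [-3.14, 3.14]. Speed limits (rad/s): [2.39, 2.39, 3.01, 3.14, 3.14, 3.14].

## Interface

Orientations are given as a unit quaternion [x, y, z, w].
In Python, from rig import status, viewer, order gives the robot as it stands. The module is installed in compiled form; this text tells all that it offers.
- The arm moves only by the shell command python3 -m handwheel 'ROWS'. ROWS is JSON, a list of rows, each a list of 7 numbers: the turn, a rotation vector about the tool's x, y, z in rad, then the shift along the tool's x, y, z in mm, then the opening, from 0 (shut) to 1 (fully open). In form: [[wx, wy, wz, x, y, z, hand], ...]. A call has 1 to 12 rows; each row is the pose to reach, as a shift and turn from the pose commanded when the call began, along the tool's axes at that moment; what a row does not reach only later rows make up. A row lasts 1/8 s, in which the tool goes at most 62.5 mm and 10.7 degrees, less where a joint would pass 70% of its speed; a pose out of reach is approached as far as the arm can. A call with a gripper value outside its range is refused whole. The fingers move at their own pace and stop on an object; the grip force is fixed at half the most. Time passes only in rows, so rows that repeat a pose let the fingers close. It gives the time, the measured TCP pose, the force, the opening and the grip force at its end, in the units of the state.
- status.get_obs(): the state, without advancing time (a new reading comes with each control period).
- viewer.read_camera(name): name is "scene" or "top" or "wrist"; returns a dict with "color" (400x640x3 uint8, red, green, blue), "fx", "fy", "cx", "cy" (pixels), "origin" and "attitude" of the camera in the world. Camera axes: x right, y down, z forward; pixel columns grow to the right and rows downward; lengths in m; the calibration is good to about 2 mm. A picture is of the moment at which its call begins. There is no depth.
- order.sign_off(): hands the job in; it is judged then, once.
The state is a dict: "t": time; "joint_pos": joint angles; "qd": joint speeds; "tau": joint torques, N m; "eef_pos": TCP position; "eef_rot": TCP orientation; "ft_force": force on the tool from outside, world axes, zero at the start; "ft_torque": the same for the moment, N m; "finger_gap": opening from 0.0 (shut) to 1.0 (fully open); "grip_force": force on a finger pad.
Only numpy, scipy, OpenCV 4.12 (cv2) and the standard library are available. Lean on these libraries where they do the work, as an engineer would, in place of code of your own. Each camera call takes 0.05 s, during which the arm holds its last target. There are 200 camera calls.

## Working session

There is one attempt and no reset: what is moved stays moved. The work goes in short steps, Python scripts to look and compute and a shell command to move; the robot and the scene stay as the last step left them, time stands still between calls to the robot, and variables do not carry over. Pictures are saved under pics/ and viewed, at most 10 in all, crops included, and the job is handed in when it is done.

```bash
mkdir -p pics
cat > h.py <<'E'
import numpy as np, cv2, json
from rig import status, viewer, order
from scipy.spatial.transform import Rotation as R
def snap(n,f):
    d=viewer.read_camera(n); cv2.imwrite(f'pics/{f}.png',d['color'][...,::-1])
    np.save(f'pics/{f}.npy',np.array([{k:v for k,v in d.items() if k!='color'}],dtype=object),allow_pickle=True); return d
def cam(f):
    d=np.load(f'pics/{f}.npy',allow_pickle=True)[0]
    a=np.array(d['attitude'],float); M=a if a.shape==(3,3) else R.from_quat(a).as_matrix()
    return d,M,np.array(d['origin'],float)
def ray(f,u,v):
    d,M,o=cam(f); r=M@np.array([(u-d['cx'])/d['fx'],(v-d['cy'])/d['fy'],1]); return o,r/np.linalg.norm(r)
def atz(f,u,v,z):
    o,r=ray(f,u,v); return o+r*(z-o[2])/r[2]
def tri(*obs):
    A=np.zeros((3,3));b=np.zeros(3)
    for x in obs:
        o,r=ray(*x);P=np.eye(3)-np.outer(r,r);A+=P;b+=P@o
    p=np.linalg.solve(A,b); return p,[round(1000*np.linalg.norm(np.cross(p-ray(*x)[0],ray(*x)[1])),1) for x in obs]
def proj(f,p):
    d,M,o=cam(f); c=M.T@(np.array(p)-o); return c[0]/c[2]*d['fx']+d['cx'],c[1]/c[2]*d['fy']+d['cy']
E
python3 - <<'E'
from h import *
for n in('scene','top'):
    d=snap(n,n+'0'); print({k:v for k,v in d.items() if k!='color'})
o=status.get_obs();print(o)
E
```

```text
{'fx': 456.4841601309642, 'fy': 456.4841601309642, 'cx': 321.2728602887981, 'cy': 198.59566347100244, 'origin': array([ 1.35702778, -0.66428518,  1.01490441]), 'attitude': array([ 0.83023952,  0.38192466, -0.17176883, -0.36787411])}
{'fx': 396.0864525883335, 'fy': 396.0864525883335, 'cx': 316.38464739118496, 'cy': 205.0466312839597, 'origin': array([0.39335507, 0.00962644, 1.28101999]), 'attitude': array([-0.70041204,  0.71064954, -0.05212314,  0.04102914])}
{'t': 0.1, 'joint_pos': array([ 1.32703584e+00,  1.26357758e-01, -4.05075725e-02,  1.40542751e+00,
        1.42094362e-05,  1.57081542e+00]), 'qd': array([-4.86281341e-04, -1.36046270e-03,  3.13323943e-03,  1.67160252e-03,
        6.73534281e-05, -1.37347035e-03]), 'tau': array([ 2.12841034e-03, -4.36906314e+01,  3.53604412e+01,  1.37442414e-02,
        2.28880288e-05, -1.75450140e-05]), 'eef_pos': array([0.12661532, 0.50911361, 0.23058613]), 'eef_rot': array([ 1.21588164e-01,  9.92580354e-01, -7.41841890e-04, -9.80168665e-05]), 'ft_force': array([-0.0508167 , -0.47418969, -0.41024349]), 'ft_torque': array([-0.00627782,  0.02943748,  0.05590925]), 'grip_force': 0.0, 'finger_gap': 1.002464033140312}
```

View pics/top0.png

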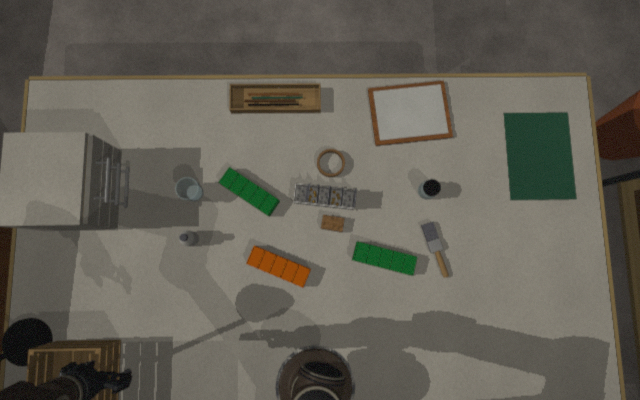

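View pics/scene0.png

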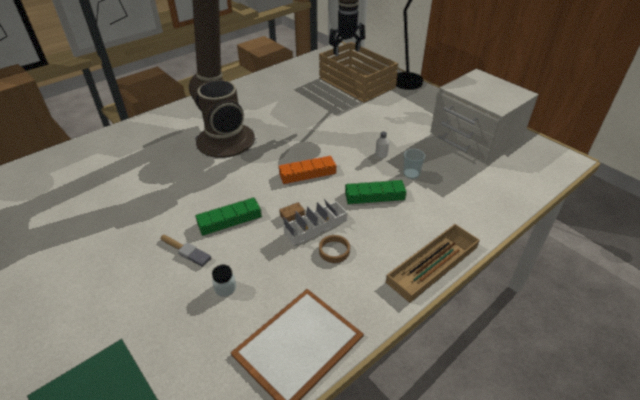

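The top view shows the organiser at about (325,196) with its row roughly along world y. The sanding block is just below it at (333,223), the tape at (330,162). I'll enlarge both views.

Run:
```python
from h import *
a=cv2.imread('pics/top0.png')[150:240,275:375]; b=cv2.imread('pics/scene0.png')[185:275,265:365]
f=lambda x:cv2.convertScaleAbs(cv2.resize(x,(800,720),interpolation=cv2.INTER_CUBIC),alpha=1.3)
cv2.imwrite('pics/c1.png',cv2.resize(np.hstack([f(a)]),(660,594))); cv2.imwrite('pics/c2.png',cv2.resize(f(b),(660,594)))
for u,v in((295,196),(355,196),(325,196)):print(atz('top0',u,v,.038))
```

```text
[0.58792353 0.05620975 0.038     ]
[ 0.58540887 -0.13446307  0.038     ]
[ 0.58666762 -0.03901921  0.038     ]
```

View pics/c1.png

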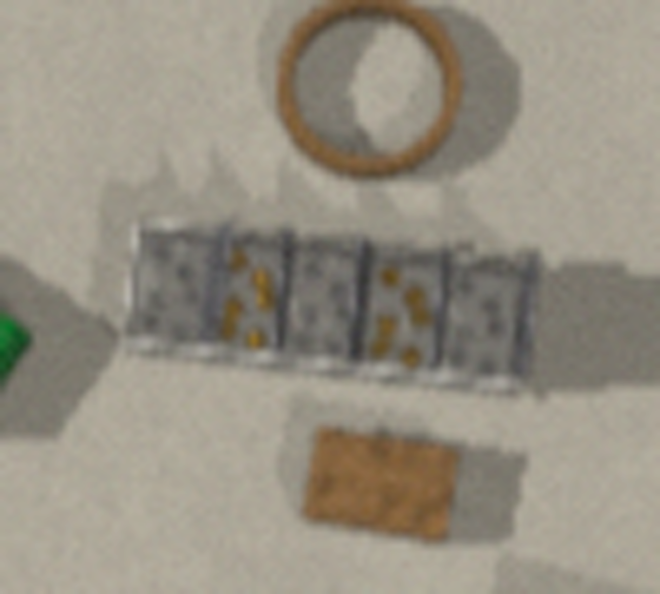

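View pics/c2.png

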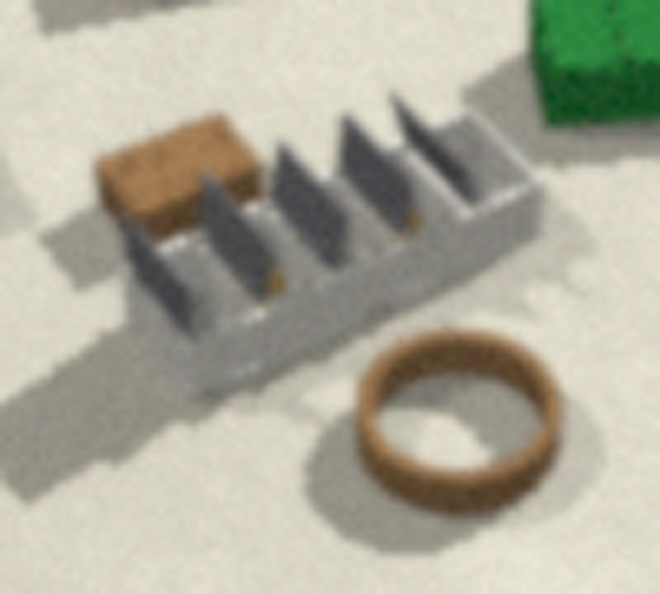

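The top crop shows the box's left end (corners at (135,225) and (125,350)) and right end (about (530,255) and (520,390)). The lids are hinged on the right of each bay, so the stroke runs from the right end to the left, towards world +y. Next I triangulate the corners.

Run:
```python
from h import *
t=lambda u,v:('top0',275+(u+.5)/6.6-.5,150+(v+.5)/6.6-.5)
s=lambda u,v:('scene0',265+(u+.5)/6.6-.5,185+(v+.5)/6.6-.5)
print(tri(t(137,226),s(540,186)),tri(t(127,350),s(468,109)),tri(t(532,258),s(192,337)))
c=[atz(*t(*p),.036) for p in((137,226),(127,350),(520,388),(532,258))]
for p in c:print(p)
c=np.array(c)
print('edges',[np.linalg.norm(c[i]-c[(i+1)%4]) for i in range(4)]); m=c.mean(0); d=(c[0]+c[1]-c[2]-c[3])[:2]; d/=np.linalg.norm(d)
print(m,d,np.degrees(np.arctan2(-d[0],d[1])))
print('sand',[atz(*t(*p),.028) for p in((315,428),(460,440),(447,540),(303,522))])
print('tape',atz(*t(370,88),.024)); print('green near',atz(*t(30,340),.036))
```

```text
(array([0.62814992, 0.05498518, 0.03275514]), [np.float64(0.0), np.float64(0.0)]) (array([0.56796893, 0.06137321, 0.03605158]), [np.float64(1.5), np.float64(1.5)]) (array([ 0.60767683, -0.13517377,  0.04486259]), [np.float64(0.3), np.float64(0.3)])
[0.62755875 0.05489197 0.036     ]
[0.56708992 0.06020716 0.036     ]
[ 0.54611527 -0.12837248  0.036     ]
[ 0.60939866 -0.13594759  0.036     ]
edges [np.float64(0.06070198434791405), np.float64(0.18974250026736542), np.float64(0.06373515521038302), np.float64(0.1917016600131281)]
[ 0.58754065 -0.03730524  0.036     ] [0.10259948 0.99472275] -5.8888796505195256
sand [array([ 0.52902001, -0.02973678,  0.028     ]), array([ 0.52223005, -0.09958051,  0.028     ]), array([ 0.47410896, -0.09214283,  0.028     ]), array([ 0.48374775, -0.02318585,  0.028     ])]
tape [ 0.69738421 -0.05988397  0.024     ]
green near [0.57256625 0.1067339  0.036     ]
```

Corner heights come out at 33–45 mm against 36, and the edges at 61–64 × 190–192 mm, so the fit agrees with the given sizes. I'll move above the start, turning the tool's y onto the row and shutting the fingers.

```bash
python3 -m handwheel '[[0,0,-0.14,-600,-569,0,0],[0,0,-0.14,-600,-569,0,0],[0,0,-0.14,-600,-569,0,0],[0,0,-0.14,-600,-569,0,0],[0,0,-0.14,-600,-569,0,0],[0,0,-0.14,-600,-569,0,0],[0,0,-0.14,-600,-569,0,0],[0,0,-0.14,-600,-569,0,0],[0,0,-0.14,-600,-569,0,0],[0,0,-0.14,-600,-569,0,0],[0,0,-0.14,-600,-569,0,0],[0,0,-0.14,-600,-569,0,0]]'
python3 - <<'E'
from h import *
snap('wrist','w1'); o=status.get_obs(); M=R.from_quat(o['eef_rot']).as_matrix(); print(M.round(4)); print(o['eef_pos'])
d,C,p=cam('w1'); print(p,C[:,2])
E
```

```text
t: 1.6
eef_pos: [0.5309, -0.1248, 0.231]
eef_rot: [0.052, 0.999, 0.0, -0.0]
ft_force: [1.2, 1.0, 0.2]
finger_gap: 0.003
grip_force: 0.0
[[-9.942e-01  1.078e-01  0.000e+00]
 [ 1.078e-01  9.942e-01 -3.400e-03]
 [-4.000e-04 -3.400e-03 -1.000e+00]]
[ 0.53418811 -0.13024632  0.22922359]
[ 0.46105502 -0.11750988  0.37323577] [ 0.27698152 -0.02882988 -0.96044264]
```

View pics/w1.png

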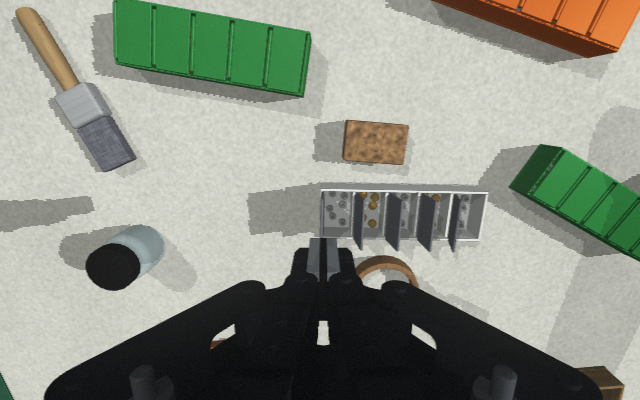

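The wrist view shows the box rim corners near (320,189), (487,193) and (484,241), with lids leaning. The first lid's base is at the left edge (320). I'll look closer.

Run:
```python
from h import *
a=cv2.imread('pics/w1.png')[175:255,300:500]
cv2.imwrite('pics/c3.png',cv2.resize(a,(800,320),interpolation=cv2.INTER_CUBIC))
```

```text
(no output)
```

View pics/c3.png

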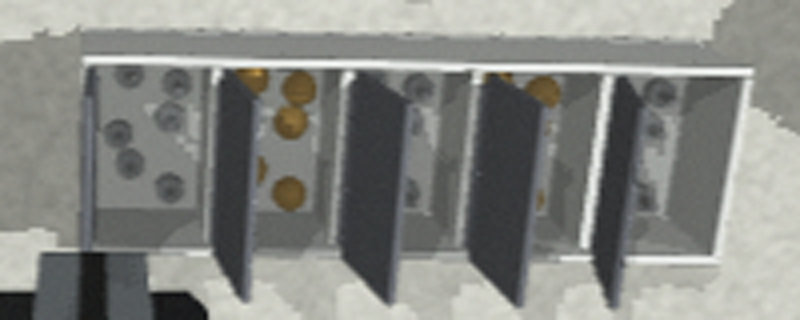

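Run:
```python
from h import *
w=lambda u,v:('w1',300+(u+.5)/4-.5,175+(v+.5)/4-.5)
t=lambda u,v:('top0',275+(u+.5)/6.6-.5,150+(v+.5)/6.6-.5)
s=lambda u,v:('scene0',265+(u+.5)/6.6-.5,185+(v+.5)/6.6-.5)
P=[w(83,58),w(752,68),w(718,263)]
c=[atz(*p,.036) for p in P]
for p in c:print(p)
print('edges',np.linalg.norm(c[0]-c[1]),np.linalg.norm(c[2]-c[1]))
print(tri(P[1],t(127,350),s(468,109)),tri(P[2],t(137,226),s(540,186)),tri(P[0],t(520,388)))
m=(c[0]+c[2])/2; d=(c[1]-c[0])[:2]; d/=np.linalg.norm(d); print('centre',m,'d',d)
o=status.get_obs(); M=R.from_quat(o['eef_rot']).as_matrix(); print(o['eef_pos'],o['joint_pos'],M[:,1])
cc=np.array([*m[:2],0]);D=np.array([*d,0])
tgt=cc-.155*D; tgt[2]=.045
print('tool mm to start',1000*M.T@(tgt-o['eef_pos']),'dheading about world z',np.arctan2(d[1],d[0])-np.arctan2(M[1,1],M[0,1]))
```

```text
[ 0.54571885 -0.12910883  0.036     ]
[0.56882922 0.06186847 0.036     ]
[0.62913853 0.05446128 0.036     ]
edges 0.19237051497380842 0.060762486084029906
(array([0.5682491 , 0.06131461, 0.03654744]), [np.float64(0.4), np.float64(1.7), np.float64(1.3)]) (array([0.6288506 , 0.05474212, 0.0342213 ]), [np.float64(1.1), np.float64(1.0), np.float64(0.7)]) (array([ 0.54682251, -0.12909459,  0.03114341]), [np.float64(0.2), np.float64(0.2)])
centre [ 0.58742869 -0.03732377  0.036     ] d [0.12013464 0.99275761]
[ 0.53418811 -0.13024632  0.22922359] [-0.23739355  0.17248132  0.01059427  1.40810104 -0.00327716 -0.1294001 ] [ 0.107785    0.99416857 -0.00335405]
tool mm to start [-40.91825947 -56.25004598 184.42879255] dheading about world z -0.012430095999219848
```

Three views agree on the centre (0.587, −0.037), row direction (0.11, 0.99) and rim height of about 35 mm. I'll go above the start, short of the first lid, and then check the position.

```bash
python3 -m handwheel '[[0,0,0,-41,-56,0,0],[0,0,0,-41,-56,40,0],[0,0,0,-41,-56,80,0],[0,0,0,-41,-56,120,0],[0,0,0,-41,-56,120,0],[0,0,0,-41,-56,120,0]]'
cat > g.py <<'E'
from h import *
o=status.get_obs(); M=R.from_quat(o['eef_rot']).as_matrix(); print(o['t'],o['eef_pos'],o['ft_force'],M[:,1])
D=np.array([.114,.9935,0]);cc=np.array([.5874,-.0373,0])
for s in(-.155,.105):
    tgt=cc+s*D; tgt[2]=.045; print(s,1000*M.T@(tgt-o['eef_pos']))
print('s',D@(o['eef_pos']-cc))
E
python3 g.py
```

```text
t: 2.4
eef_pos: [0.5657, -0.1827, 0.1126]
eef_rot: [0.052, 0.999, -0.0, 0.001]
ft_force: [-0.2, -0.3, -0.0]
finger_gap: 0.003
grip_force: 0.0
2.4 [ 0.56573926 -0.18274182  0.1126365 ] [-0.16235137 -0.25146702 -0.03348338] [ 1.03479835e-01  9.94631518e-01 -2.60800765e-04]
-0.155 [-4.78411754 -8.07417071 67.64359629]
0.105 [ -7.53518848 251.9162389   67.57863859]
s -0.1469657769222229
```

```bash
python3 -m handwheel '[[0,0,0,-5,-8,30,0],[0,0,0,-5,-8,55,0],[0,0,0,-5,-8,67,0],[0,0,0,-5,-8,67,0],[0,0,0,-5,-8,67,0]]' && python3 g.py
```

```text
t: 3.02
eef_pos: [0.5703, -0.1914, 0.0459]
eef_rot: [0.052, 0.999, -0.0, 0.001]
ft_force: [0.1, 0.6, 0.4]
finger_gap: -0.002
grip_force: 0.0
3.025 [ 0.57033394 -0.19138074  0.04592587] [0.10357621 0.58300573 0.3871508 ] [ 1.03494575e-01  9.94629888e-01 -5.09029925e-04]
-0.155 [0.61194557 0.02573144 0.92445625]
0.105 [ -2.13549641 260.01615698   0.79839564]
s -0.15502474454117937
```

```bash
python3 -m handwheel '[[0,0,0,0,20,0,0],[0,0,0,0,42,0,0],[0,0,0,-0.5,64,0,0],[0,0,0,-0.5,86,0,0],[0,0,0,-1,108,0,0],[0,0,0,-1,130,0,0],[0,0,0,-1,152,0,0],[0,0,0,-1.5,174,0,0],[0,0,0,-1.5,196,0,0],[0,0,0,-2,218,0,0],[0,0,0,-2,240,0,0],[0,0,0,-2,260,0,0]]' && python3 g.py
```

```text
t: 4.53
eef_pos: [0.5984, 0.0688, 0.0443]
eef_rot: [0.052, 0.999, 0.0, -0.0]
ft_force: [-0.1, -1.1, 0.3]
finger_gap: -0.001
grip_force: 0.0
4.525 [0.59844282 0.068754   0.04426001] [-0.09166209 -1.0993348   0.2539539 ] [1.03422871e-01 9.94637475e-01 5.07416268e-05]
-0.155 [   1.66411201 -261.62151903   -0.75322874]
0.105 [-1.10178123 -1.6312589  -0.74010071]
s 0.10662353060141519
```

Past the end of the row, so I'll lift clear, swing away from the view and look.

```bash
python3 -m handwheel '[[0,0,0,0,0,-30,0],[0,0,0,0,0,-80,0],[0,0,0,0,0,-140,0],[0,0,0,30,30,-180,0],[0,0,0,90,60,-180,0],[0,0,0,150,60,-180,0],[0,0,0,150,60,-180,0],[0,0,0,150,60,-180,0]]'
python3 - <<'E'
from h import *
snap('top','t2');snap('scene','s2');snap('wrist','w2')
a=cv2.imread('pics/t2.png')[150:240,275:375]; b=cv2.imread('pics/s2.png')[185:275,265:365]
f=lambda x:cv2.resize(x,(400,360),interpolation=cv2.INTER_CUBIC)
w=cv2.resize(cv2.imread('pics/w2.png'),(384,240)); W=np.zeros((240,800,3),np.uint8);W[:,:384]=w
cv2.imwrite('pics/c4.png',np.vstack([np.hstack([f(a),f(b)]),W]))
E
```

```text
t: 5.52
eef_pos: [0.4557, 0.143, 0.2249]
eef_rot: [0.052, 0.999, 0.0, 0.001]
ft_force: [1.1, -0.3, -1.2]
finger_gap: -0.001
grip_force: 0.0
```

View pics/c4.png

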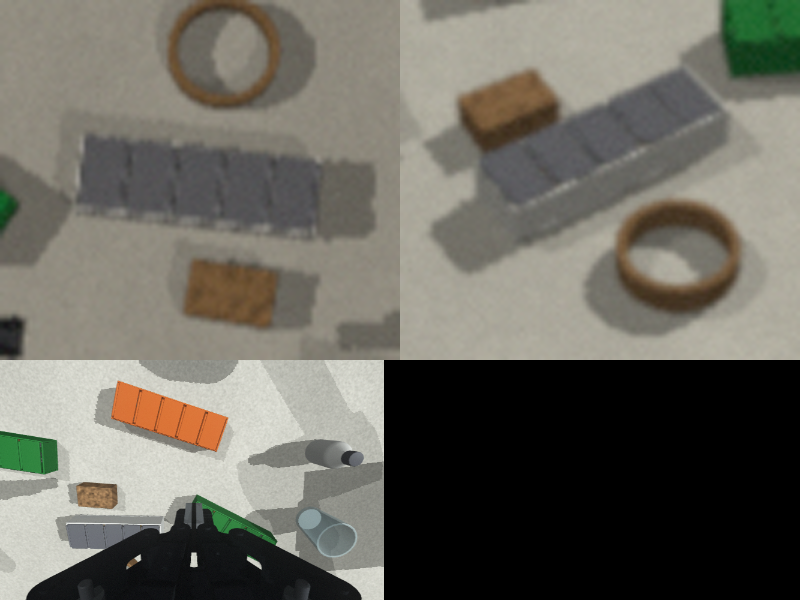

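All five lids lie flat: in the top crop the grey lids fill the row from about (80,175) to (318,195). The organiser, block and tape are where they were, and the hand is clear.

```bash
python3 -c "
from rig import order; print(order.sign_off())"
```

```text
the job is handed in; nothing more can be done
None
```

All five lids were shut in one low stroke, nothing else on the bench looks moved in the final pictures, the hand is clear, and the job is handed in (no verdict came back).

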